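# Set sprung tweezers to the lead-spacing gauge and hold

## Robot

A 7-joint arm with a two-finger parallel gripper is mounted at the origin on the work surface. World frame = base frame: x ahead of the robot, y to its left, z up, the work surface at z = 0. Lengths are in m, angles in degrees, forces in N, time in s.
With the tool pointing down it reaches from about 0.4 to 0.925 m from the base axis. Payload 5.6 kg.
Tool frame: the origin (TCP) lies at the very end of the fingers, on their centre line; the grasp point (between the pads) lies 19 mm behind it; z points along the fingers, y is the line along which they close (so a half turn about z gives the same grasp; the last joint's range is limited). The gripper opens to 85 mm and grips with 20 to 120 N. Pads are 22 mm wide; open, the fingers measure 114 mm over their backs; the gripper's body (76 mm by 85 mm) begins 54 mm behind the grasp point. The pads swing forward as they close: fully open they stand 13 mm farther back than shut.
Start: joints at [-72.365, 26.786, -0.665, 91.828, 0.344, 61.387, -3.226], TCP at [0.223, 0.61, 0.231] pointing down, gripper open.
Joint ranges: [-144.91, 144.91], [-17.63, 115.5], [-89.93, 88.59], [15.96, 139.68], [-74.01, 254.01], [8.47, 105.57], [-167.45, 167.45]. Speed limits (degrees/s): [147.25, 147.25, 180, 180, 180, 180, 180].

## Interface

Orientations are given as a 3x3 rotation matrix whose columns are the frame's x, y, z axes.
In Python, from plant import r gives the robot as it stands.
- The arm moves only by the tool jog_arm, never from a script. Its argument "moves" is a list of rows, each a list of 4 numbers: the shift along the tool's x, y, z in cm, then the turn about the tool's z in rad. A call has 1 to 20 rows; each row shifts and turns the commanded pose from where the row before left it, along the tool's axes as they then stand; what a row does not reach is not made up. A row lasts 1/10 s, in which the tool goes at most 50 mm and 8.59 degrees, less where a joint would pass 70% of its speed; a pose out of reach is approached as far as the arm can. A call with a gripper value outside its range is refused whole. "claw" is the opening, from -1 (shut) to 1 (fully open), set as the call begins (left out, the last holds). The fingers move at their own pace and stop on an object; the grip force is fixed at half the most. Time passes only in rows, so rows that do not move let the fingers close. It gives the time, the measured TCP pose, the force, the opening and the grip force at its end, in the units of the state.
- r.get_state(): the state, without advancing time (a new reading comes with each control period).
- r.read_camera(name): name is "side" or "top"; returns the picture (420x560x3 uint8, red, green, blue); there is no depth.
- r.get_calibration(name): a dict with "fx", "fy", "cx", "cy" (pixels), "position" and "attitude" of the camera in the world. Camera axes: x right, y up, looking along -z (the intrinsics and any distortion apply to the point x, -y, -z); pixel columns grow to the right and rows downward; lengths in m; the calibration is good to about 2 mm. A picture is of the moment at which its call begins. get_calibration takes no time and is no camera call.
- r.hand_in(): hands the job in; it is judged then, once.
The state is a dict: "time_s": time; "qpos": joint angles; "joint_velocities": joint speeds; "effort": joint torques, N m; "position": TCP position; "orientation": TCP orientation; "contact_force": force on the tool from outside, world axes, zero at the start; "moment": the same for the moment, N m; "finger_gap": opening from 0.0 (shut) to 1.0 (fully open); "grip_force": force on a finger pad.
Only numpy, scipy, OpenCV 4.12 (cv2) and the standard library are available. Lean on these libraries where they do the work, as an engineer would, in place of code of your own. Each camera call takes 0.05 s, during which the arm holds its last target. There are 200 camera calls.

## Task

Lift the steel sprung tweezers straight up off the post of their stand, bring them level to the aluminium gauge block so that the tips point along its two black lines and hover a centimetre or two above the middle of the lines, and squeeze the tweezers until their tips are as far apart as the lines, 8 mm, without ever pinching the tips shut. Hold that gap steady there for at least three seconds and finish still holding the tweezers like that, clear of the block; leave the other things on the bench where they are.

Things in the scene. Friction and masses are not known exactly. Their poses are not given: they have to be found in the camera images.
- grip (a point): Centre of the steel tweezers between their ribbed grip pads, halfway up; x towards the tips, y from right arm to left arm, z up. 46 mm above the table as they hang level. Pads: flat outer faces of the arms, from 30 mm behind to 25 mm ahead of this point, 14 mm tall; 35.5 mm wide over them when free, 24 mm (faces parallel) at a tip gap of 8 mm. Tips lie 65 mm ahead, the eye 150 mm behind.
- tips (a point): Point midway between the two tips of the tweezers, 65 mm ahead (+x) of the grip point, same axes; fixed to the tweezers' tail, so it does not move with squeezing. The tips are 8 mm tall, the point lies halfway up.
- left_tip (a point): Inner edge of the end of the tweezers' left (+y) arm, halfway up the tip. The tip gap is the distance from here to the right tip: 26 mm when free.
- right_tip (a point): Inner edge of the end of the tweezers' right (-y) arm, halfway up the tip.
- left_arm (a joint): Closing angle of each tweezers arm in rad (both arms move alike, against the spring): 0 when free (tip gap 26 mm), 0.05 at a tip gap of 8 mm, 0.072 with the tips shut. Tip gap in mm = 26 - 360 x angle; width over the pads (the finger opening) in mm = 35.5 - 230 x angle. The reading is noisy; the finger opening tells the gap better.
- tweezers: The whole tweezers, 228 mm long, about 70 g, centre of mass about 18 mm behind this origin; same point and axes as grip. Arm hinges 115 mm behind; at 150 mm behind an eye (hole 18 mm, ring 26 mm across, 8 mm tall) hangs over the stand's post. The spring pushes each pad with about 4 N when free and 8 N at a tip gap of 8 mm.
- stand: Fixed black stand; origin on the table under the hanging tweezers' grip point, same axes. Base plate 70 mm wide, 12 mm thick, from 187 mm behind to 63 mm ahead. A shoulder 150 mm behind (42 mm high) and a rest 44 mm ahead (12 mm thick, 60 mm wide, 42 mm high, raised ends 52 mm high) carry the level tweezers. Beside the pads it is free down to the base plate.
- post (a point): Top of the stand's round post (10 mm thick), 68 mm above the table, 150 mm behind the stand's origin; the underside of the eye (at 42 mm when hanging) must be raised above it before the tweezers are moved sideways.
- gauge: Fixed aluminium gauge block, 55 x 55 mm, 30 mm high; origin at the centre of its underside.
- marks (a point): Centre of the gauge's top face, 30 mm above the table, midway between the two thin black lines. The lines run along x of this frame for 52 mm and lie 4 mm to each side of it in y (8 mm apart).
- spool: Bystander: copper-coloured spool, 56 mm across, 40 mm high; origin under its centre.
- flux_bottle: Bystander: amber bottle with white cap, 40 mm across, 85 mm high; origin under its centre.
- jar: Bystander: clear jar with grey lid, 56 mm across, 60 mm high; origin under its centre.
- screwdriver: Bystander: screwdriver lying on the table.
- brush: Bystander: small wooden-handled brush, 140 mm long, lying on the table between stand and gauge.
- tin: Bystander: low brass bowl, 60 mm across, 25 mm high.
- board: Bystander: green circuit board, 90 x 70 mm, lying flat.
Things that resemble listed ones, but are neither listed nor needed, are in the scene too. Leave any purple look-alike of the tweezers alone.

How it is judged:
By the outcome, as a careful person would: the job done as asked, in the order asked, and still so for the second after the job is handed in, while the arm keeps its last pose, push and grip.
It also fails if it takes over 51 s, if anything falls off the work surface, if the arm or the gripper's body presses on something with over 40 N, if the wrist force passes 120 N, or if a joint passes its speed limit or range.

## Working session

There is one attempt and no reset: what is moved stays moved. The work goes in short steps, Python scripts to look and compute and a tool call to move; the robot and the scene stay as the last step left them, time stands still between calls to the robot, and variables do not carry over. Pictures are saved under pics/ and viewed, at most 10 in all, crops included, and the job is handed in when it is done.

Besides the shell and the picture viewer there is one more tool, called after "Emit:" as a command line: name --pt "numbers of a row" for each row, then --argument value for the rest. jog_arm: Moves the arm, as the interface text tells. Its arguments: {"type":"object","properties":{"moves":{"type":"array","items":{"type":"array","items":{"type":"number"}}},"claw":{"type":"number"}},"required":["moves"]}

```bash
mkdir -p pics; ls; python3 - <<'E'
from plant import r
import cv2
for n in("top","side"):
    cv2.imwrite(f"pics/{n}0.png",r.read_camera(n)[:,:,::-1]); print(n,r.get_calibration(n))
s=r.get_state(); print(s)
E
```

```text
pics
top {'fx': 463.6272565228042, 'fy': 463.6272565228042, 'cx': 282.09620800612026, 'cy': 214.796246432309, 'position': array([3.83558902e-01, 5.87337162e-04, 1.32325872e+00]), 'attitude': array([[-0.01958319,  0.99626869, -0.08405473],
       [-0.99979355, -0.01905806,  0.00704546],
       [ 0.00541725,  0.08417535,  0.99643623]])}
side {'fx': 390.1205881525611, 'fy': 390.1205881525611, 'cx': 279.0571105985882, 'cy': 205.01355719661066, 'position': array([ 0.12046375, -0.48114675,  0.784438  ]), 'attitude': array([[ 0.81252048,  0.43127042, -0.39219419],
       [-0.58280439,  0.61510618, -0.53102112],
       [ 0.01222737,  0.66003804,  0.75113267]])}
{'time_s': 0.1, 'qpos': array([-72.36578429,  26.8327398 ,  -0.6645285 ,  91.87656242,
         0.34124105,  61.38834662,  -3.22489138]), 'joint_velocities': array([ 0.00087853, -0.06880299,  0.0384431 , -0.08504145, -0.0633877 ,
        0.03863036, -0.04294487]), 'effort': array([ 1.85369909e-04, -5.33517158e+01,  2.11566221e-02, -2.51964658e+01,
        1.14365167e-02,  4.23006582e-03, -3.76646699e-05]), 'position': array([0.22323143, 0.60990912, 0.23040673]), 'orientation': array([[-9.39081004e-01,  3.43695536e-01, -4.95734823e-04],
       [ 3.43695884e-01,  9.39079654e-01, -1.59444868e-03],
       [-8.24704071e-05, -1.66769848e-03, -9.99998606e-01]]), 'contact_force': array([ 0.42162415, -0.63449133, -0.41412421]), 'moment': array([ 0.02213903, -0.00937984,  0.00124948]), 'grip_force': 0.0, 'finger_gap': 0.9965907935654605}
```

View pics/top0.png

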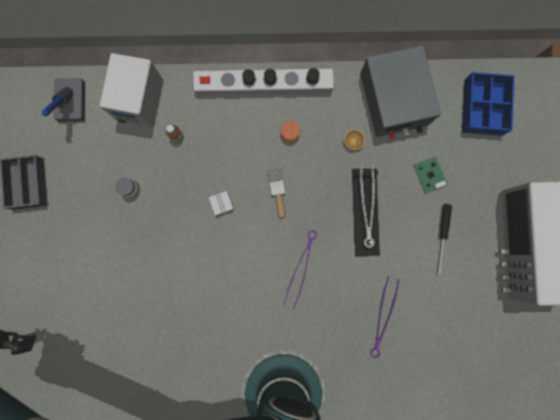

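View pics/side0.png

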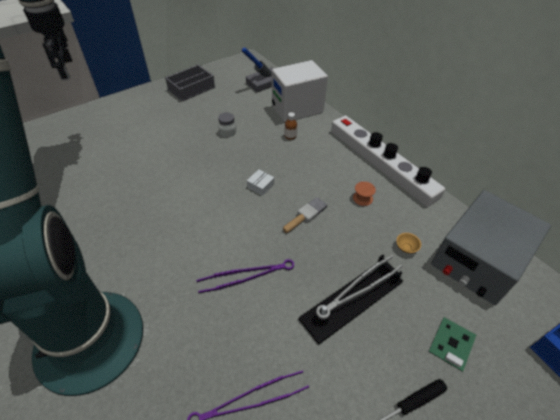

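The top picture shows the tweezers on the black stand, with the eye near (369,243) and the tips near (367,167). The gauge is at (221,203) and the purple look-alikes are at (300,270) and (385,315). In the side picture the eye is at (323,312) and the gauge at (260,182). Next I'll crop closer.

```bash
cat > h.py <<'E'
import numpy as np, cv2
from plant import r
def ray(n,uv):
    c=r.get_calibration(n); u,v=uv
    d=np.array([(u-c["cx"])/c["fx"],-(v-c["cy"])/c["fy"],-1.]); return c["position"],c["attitude"]@d
def onz(n,uv,z):
    p,d=ray(n,uv); return p+d*(z-p[2])/d[2]
def px(n,P):
    c=r.get_calibration(n); q=c["attitude"].T@(np.asarray(P)-c["position"])
    return np.array([c["cx"]-c["fx"]*q[0]/q[2],c["cy"]+c["fy"]*q[1]/q[2]])
def avg(n,k=4): return np.mean([r.read_camera(n).astype(float) for _ in range(k)],0)
E
python3 - <<'E'
from h import *
t=avg("top");s=avg("side"); np.savez("im0.npz",t=t,s=s)
def crop(im,x,y,w,h,f): return cv2.resize(np.clip(im[y:y+h,x:x+w,::-1],0,255).astype(np.uint8),None,fx=f,fy=f,interpolation=cv2.INTER_NEAREST)
o=np.zeros((600,800,3),np.uint8)
for c,(a,b) in ((crop(t,345,155,45,110,5),(0,0)),(crop(t,204,186,36,36,5),(230,0)),(crop(s,295,250,115,95,3),(230,200)),(crop(s,240,165,40,34,5),(450,0))):
    o[b:b+c.shape[0],a:a+c.shape[1]]=c
cv2.imwrite("pics/c0.png",o)
E
```

```text
(no output)
```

View pics/c0.png

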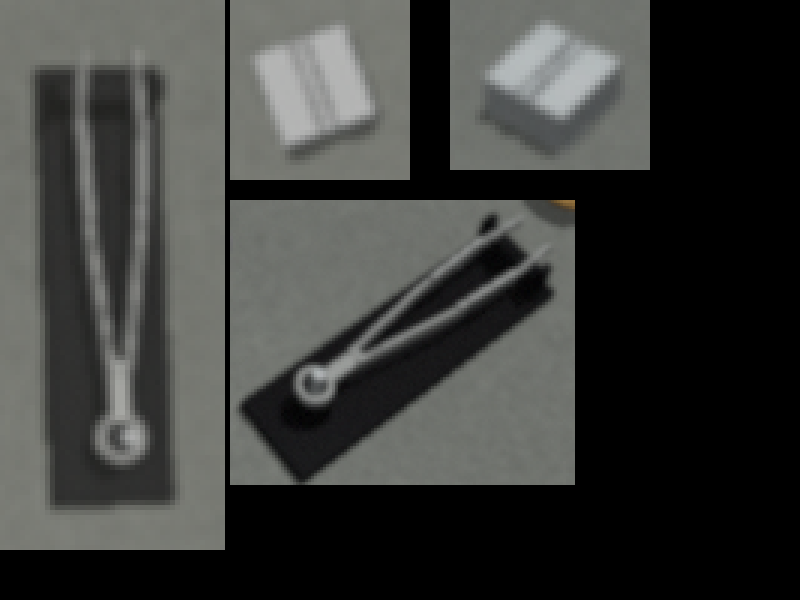

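The crops show the eye ring at about (369,242.5) in the top view. The arm tips are at about (361.6,166) and (372.4,166), and the gauge top with its lines is centred near (266.5→221,202).

```bash
cat > m.py <<'E'
from h import *
z=np.load("im0.npz");F=8
def cont(n,im,box,lo,hi,zz):
    x,y,w,h=box; g=im[y:y+h,x:x+w].mean(2)
    g=cv2.resize(g.astype(np.float32),None,fx=F,fy=F,interpolation=cv2.INTER_CUBIC)
    m=((g>lo)&(g<hi)).astype(np.uint8); 
    cs,_=cv2.findContours(m,cv2.RETR_EXTERNAL,cv2.CHAIN_APPROX_NONE); c=max(cs,key=cv2.contourArea)[:,0]
    uv=(c+.5)/F-.5+[x,y]
    P=np.array([onz(n,p,zz)[:2] for p in uv]); return P,uv
def rect(P):
    (c,s,a)=cv2.minAreaRect((P*1000).astype(np.float32)); return np.round(c,1),np.round(s,1),round(a,2)
t,s=z["t"],z["s"]
for th in(150,160,170): print("gauge top",rect(cont("top",t,(204,186,36,36),th,999,.03)[0]))
for th in(150,160,170): print("gauge side",rect(cont("side",s,(240,160,42,40),th,999,.03)[0]))
for th in(70,80): print("stand top",rect(cont("top",t,(345,160,45,105),-1,th,.012)[0]))
for n,im,b in(("top",t,(361,236,17,14)),("side",s,(314,302,20,19))):
    for th in(110,130): 
        P,uv=cont(n,im,b,th,999,.05); print("eye",n,rect(P), np.round(cv2.minEnclosingCircle((P*1000).astype(np.float32)),1) if 0 else cv2.minEnclosingCircle((P*1000).astype(np.float32)))
# arm centre lines: rows in top
for n in ["top"]:
    for v in range(164,218,3):
        row=t[v,352:382].mean(1); 
        f=cv2.resize(row[None].astype(np.float32),None,fx=F,fy=1,interpolation=cv2.INTER_CUBIC)[0]
        pk=[i for i in range(8,len(f)-8) if f[i]==f[i-8:i+9].max() and f[i]>f.min()+40]
        print(v,[tuple(np.round(1000*onz(n,((i+.5)/F-.5+352,v),.053)[:2],1)) for i in pk])
E
python3 m.py
```

```text
gauge top (array([531. , 164.2]), array([53.5, 53.8]), 18.5)
gauge top (array([526. , 178.8]), array([51.7, 20.8]), 18.91)
gauge top (array([535.8, 148.8]), array([49. , 17.2]), 18.68)
gauge side (array([528.6, 161.4]), array([53.9, 53.9]), 18.7)
gauge side (array([532.6, 149. ]), array([51.2, 26.3]), 19.61)
gauge side (array([533.7, 146.1]), array([48.9, 18.8]), 20.42)Traceback (most recent call last):
  File "m.py", line 15, in <module>
    for th in(70,80): print("stand top",rect(cont("top",t,(345,160,45,105),-1,th,.012)[0]))
                                             ~~~~^^^^^^^^^^^^^^^^^^^^^^^^^^^^^^^^^^^^^
  File "m.py", line 9, in cont
    P=np.array([onz(n,p,zz)[:2] for p in uv]); return P,uv
                ~~~^^^^^^^^
  File "h.py", line 7, in onz
    p,d=ray(n,uv); return p+d*(z-p[2])/d[2]
        ~~~^^^^^^
  File "h.py", line 4, in ray
    c=r.get_calibration(n); u,v=uv
ValueError: time passes only in moves, steps and waits
```

```bash
python3 - <<'E'
from plant import r
import pickle
pickle.dump({n:{k:v for k,v in r.get_calibration(n).items()} for n in("top","side")},open("cal.pkl","wb"))
E
sed -i 's/^from plant import r/from plant import r\nimport pickle\nCAL=pickle.load(open("cal.pkl","rb"))/; s/r.get_calibration(n)/CAL[n]/g' h.py; python3 m.py
```

```text
gauge top (array([531. , 164.2]), array([53.5, 53.8]), 18.5)
gauge top (array([526. , 178.8]), array([51.7, 20.8]), 18.91)
gauge top (array([535.8, 148.8]), array([49. , 17.2]), 18.68)
gauge side (array([528.6, 161.4]), array([53.9, 53.9]), 18.7)
gauge side (array([532.6, 149. ]), array([51.2, 26.3]), 19.61)
gauge side (array([533.7, 146.1]), array([48.9, 18.8]), 20.42)
stand top (array([ 498.3, -245.3]), array([ 72.3, 248.3]), 89.38)
stand top (array([ 498.6, -245.3]), array([ 74.1, 250.7]), 89.46)
eye top (array([ 413.7, -245. ]), array([26.8, 30.9]), 88.88) ((414.1031799316406, -244.95957946777344), 16.019033432006836)
eye top (array([ 416.9, -248.5]), array([29.1, 12.8]), 27.79) ((415.93096923828125, -246.70957946777344), 14.56185245513916)
eye side (array([ 418. , -247.2]), array([26.1, 41.8]), 73.89) ((419.47906494140625, -245.4307098388672), 22.11539077758789)
eye side (array([ 420.1, -247.5]), array([23.7, 38. ]), 75.47) ((421.1109619140625, -246.46127319335938), 20.71906089782715)
164 []
167 []
170 [(np.float64(611.2), np.float64(-229.6)), (np.float64(610.7), np.float64(-260
[... 1184 characters left out ...]
p.float64(-259.2)), (np.float64(526.5), np.float64(-280.3))]
203 [(np.float64(519.1), np.float64(-231.6)), (np.float64(518.6), np.float64(-258.5)), (np.float64(518.2), np.float64(-279.6))]
206 [(np.float64(510.8), np.float64(-233.1)), (np.float64(510.3), np.float64(-257.6)), (np.float64(509.9), np.float64(-279.6))]
209 [(np.float64(502.4), np.float64(-233.5)), (np.float64(502.0), np.float64(-255.9)), (np.float64(501.6), np.float64(-279.3))]
212 [(np.float64(494.1), np.float64(-235.2)), (np.float64(493.7), np.float64(-255.2)), (np.float64(493.3), np.float64(-279.0))]
215 [(np.float64(485.8), np.float64(-235.7)), (np.float64(485.4), np.float64(-254.6)), (np.float64(485.0), np.float64(-279.0))]
```

Emit:
jog_arm --pt "0 0 0 -0.05" --pt "0 0 0 -0.05" --pt "0 0 0 -0.05" --pt "0 0 0 -0.05" --pt "0 0 0 -0.05" --pt "0 0 0 -0.05" --pt "0 0 0 -0.045" --pt "-2 -2 0 0" --pt "-2 -3 0 0" --pt "-2 -3.5 0 0" --pt "-2 -3.5 0 0" --pt "-2 -3.5 0 0" --pt "-2 -3.5 0 0" --pt "-2 -3.5 0 0" --pt "-2 -3.5 0 0" --pt "-2 -3.5 0 0" --pt "-2 -3.5 0 0" --pt "-2 -3.5 0 0" --pt "-2 -3.5 0 0" --pt "-2 -3.5 0 0" --claw 1

```text
time_s: 2.5
position: [0.4816, 0.1724, 0.2317]
orientation: [[-1.0, 0.006, 0.001], [0.006, 1.0, 0.0], [-0.001, 0.0, -1.0]]
contact_force: [1.0, -0.1, 0.9]
finger_gap: 1.001
grip_force: 0.0
```

```bash
python3 - <<'E'
from h import *
import numpy as np
z=np.load("im0.npz");s=z["s"];F=8
# stand in side view: dark mask near corners on z=.012 plane
x,y,w,h=290,245,125,105
g=cv2.resize(s[y:y+h,x:x+w].mean(2).astype(np.float32),None,fx=F,fy=F,interpolation=cv2.INTER_CUBIC)
m=(g<70).astype(np.uint8); m=cv2.morphologyEx(m,cv2.MORPH_CLOSE,np.ones((60,60)))
cs,_=cv2.findContours(m,cv2.RETR_EXTERNAL,cv2.CHAIN_APPROX_NONE);c=max(cs,key=cv2.contourArea)[:,0]
P=np.array([onz("side",p,.012)[:2] for p in (c+.5)/F-.5+[x,y]])*1000
print("rear x",np.percentile(P[:,0],[0,3,6,10]),"right y min for x 400..580")
for a in range(390,600,30):
    q=P[(abs(P[:,0]-a)<8)]; print(a,q[:,1].min(),q[:,1].max())
st=r.get_state();print(st["position"],st["finger_gap"],st["time_s"])
E
```

```text
rear x [368.448617   369.18820058 369.34650547 369.67086806] right y min for x 400..580
390 -284.12649067792495 -212.9821702654685
420 -284.0406294108958 -212.81611089325446
450 -284.05882531657977 -212.84585028581282
480 -284.17568889077785 -212.95463301734895
510 -283.9858924350742 -212.6747644694606
540 -283.8470265716792 -212.98856121044662
570 -283.5945572025218 -221.09258425003893
[0.48155587 0.17243243 0.23166708] 1.0007539890986414 2.5
```

Emit:
jog_arm --pt "-0.6 -3 0 0" --pt "-0.6 -3 0 0" --pt "-0.6 -3 0 0" --pt "-0.6 -3 0 0" --pt "-0.6 -3 0 0" --pt "-0.6 -3 0 0" --pt "-0.6 -3 0 0" --pt "-0.6 -3 0 0" --pt "-0.6 -3 0 0" --pt "-0.6 -3 0 0" --pt "-0.6 -3 0 0" --pt "0 -3 0 0" --pt "0 -3 0 0" --pt "0 -2 0 0" --pt "0 -0.9 0 0" --pt "0 0 3 0" --pt "0 0 3 0" --pt "0 0 3 0" --pt "0 0 0 0" --pt "0 0 0 0"

```text
time_s: 4.5
position: [0.5447, -0.2449, 0.1416]
orientation: [[-1.0, 0.005, -0.0], [0.005, 1.0, 0.0], [0.0, 0.0, -1.0]]
contact_force: [-0.3, -0.2, 1.1]
finger_gap: 1.003
grip_force: 0.0
```

```bash
python3 - <<'E'
from h import *
t=r.read_camera("top");s=r.read_camera("side")
def crop(im,x,y,w,h,f): return cv2.resize(im[y:y+h,x:x+w,::-1],None,fx=f,fy=f,interpolation=cv2.INTER_CUBIC)
cv2.imwrite("pics/c1.png",np.hstack([crop(t,310,140,100,140,4),crop(s,280,210,100,140,4)]))
st=r.get_state();print(st["position"],st["time_s"],np.round(st["qpos"],1)); print(st["orientation"].round(4))
E
```

```text
[ 0.54567391 -0.24565191  0.14311948] 4.6 [  6.9  28.1  18.5 104.6 -11.5  48.9 120.6]
[[-1.0e+00  5.4e-03  2.9e-03]
 [ 5.4e-03  1.0e+00 -8.0e-04]
 [-2.9e-03 -8.0e-04 -1.0e+00]]
```

View pics/c1.png

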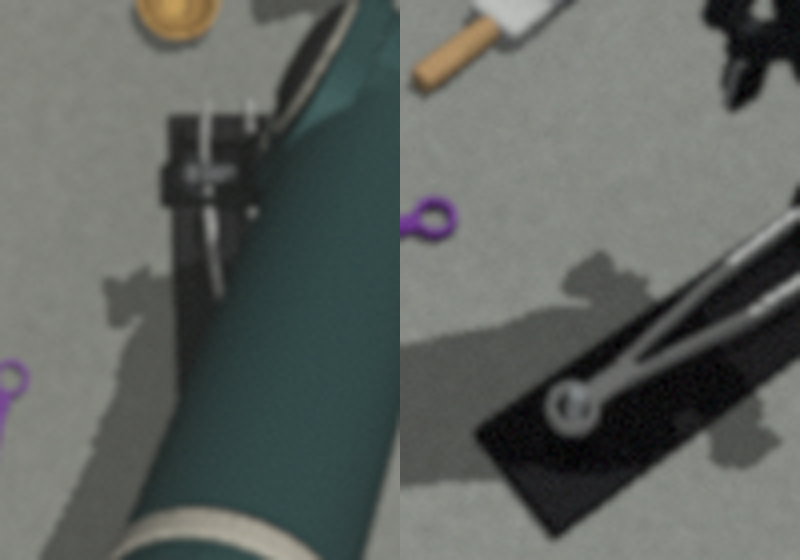

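The gripper hangs above the pads, centred over the arms in the top view. The side view shows only the tail and eye clearly, so I'll descend.

Emit:
jog_arm --pt "0 -0.1 2 0" --pt "0 0 2 0" --pt "0 0 2 0" --pt "0 0 2 0" --pt "0 0 1.5 0" --pt "0 0 1 0" --pt "0 0 0.7 0" --pt "0 0 0.4 0" --pt "0 0 0 0" --pt "0 0 0 0"

```text
time_s: 5.6
position: [0.5448, -0.2467, 0.0258]
orientation: [[-1.0, 0.006, 0.001], [0.006, 1.0, -0.0], [-0.001, -0.0, -1.0]]
contact_force: [-0.7, 0.4, -0.2]
finger_gap: 0.997
grip_force: 0.0
```

Emit:
jog_arm --pt "0 0 0 0" --pt "0 0 0 0" --pt "0 0 0 0" --pt "0 0 0 0" --pt "0 0 0 0" --pt "0 0 0 0" --pt "0 0 0 0" --pt "0 0 0 0" --claw -0.08

```text
time_s: 6.4
position: [0.5444, -0.2464, 0.0253]
orientation: [[-1.0, 0.006, 0.0], [0.006, 1.0, 0.0], [-0.0, 0.0, -1.0]]
contact_force: [0.7, 1.4, -0.2]
finger_gap: 0.457
grip_force: 0.4
```

```bash
python3 - <<'E'
from h import *
t=r.read_camera("top");s=r.read_camera("side")
def crop(im,x,y,w,h,f): return cv2.resize(im[y:y+h,x:x+w,::-1],None,fx=f,fy=f,interpolation=cv2.INTER_CUBIC)
cv2.imwrite("pics/c2.png",np.hstack([crop(t,320,150,66,100,6),crop(s,320,230,66,100,6)]))
st=r.get_state();print(st["position"],st["finger_gap"],st["grip_force"],st["contact_force"],st["moment"],[k for k in st])
E
```

```text
[ 0.54447495 -0.24635947  0.02531132] 0.4593889449297426 0.4510385864341515 [-0.39977373  1.27513316  1.94861404] [ 0.19498376 -0.08314112 -0.04846856] ['time_s', 'qpos', 'joint_velocities', 'effort', 'position', 'orientation', 'contact_force', 'moment', 'grip_force', 'finger_gap']
```

View pics/c2.png

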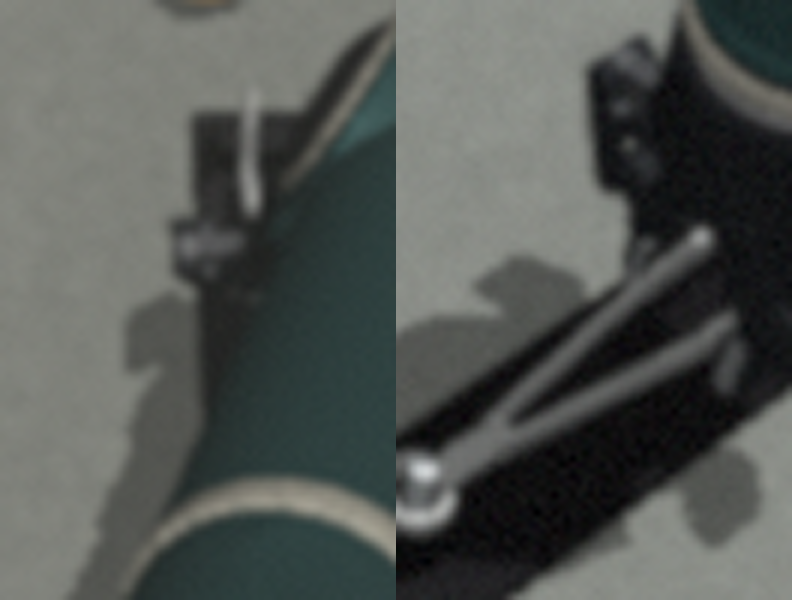

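The fingers straddle both arms. A slight +y force suggests the tweezers sit about 1 mm to the left of the gripper's centre, so I'll nudge and close in steps.

Emit:
jog_arm --pt "0 0.1 0 0" --pt "0 0 0 0" --pt "0 0 0 0" --pt "0 0 0 0" --pt "0 0 0 0" --claw -0.2

```text
time_s: 7.0
position: [0.5445, -0.2457, 0.0254]
orientation: [[-1.0, 0.006, 0.0], [0.006, 1.0, -0.0], [-0.0, -0.0, -1.0]]
contact_force: [0.4, -0.8, 1.4]
finger_gap: 0.401
grip_force: 4.2
```

Emit:
jog_arm --pt "0 0 0 0" --pt "0 0 0 0" --pt "0 0 0 0" --pt "0 0 0 0" --pt "0 0 0 0" --pt "0 0 0 0" --claw -0.36

```text
time_s: 7.6
position: [0.5448, -0.2457, 0.0259]
orientation: [[-1.0, 0.006, 0.001], [0.006, 1.0, -0.0], [-0.001, -0.0, -1.0]]
contact_force: [-0.3, 1.3, 5.6]
finger_gap: 0.325
grip_force: 9.1
```

Emit:
jog_arm --pt "0 0 -0.3 0" --pt "0 0 -0.5 0" --pt "0 0 -0.7 0" --pt "0 0 -1 0" --pt "0 0 -1 0" --pt "0 0 -1 0" --pt "0 0 -1 0" --pt "0 0 -0.7 0" --pt "0 0 -0.5 0" --pt "0 0 -0.3 0" --pt "0 0 0 0" --pt "0 0 0 0" --pt "0 0 0 0"

```text
time_s: 8.9
position: [0.5441, -0.2454, 0.0948]
orientation: [[-1.0, 0.006, -0.001], [0.006, 1.0, 0.0], [0.001, 0.0, -1.0]]
contact_force: [0.5, -0.9, -0.4]
finger_gap: 0.319
grip_force: 7.0
```

```bash
python3 - <<'E'
from h import *
g=[];f=[]
for i in range(3):
    t=r.read_camera("top");s=r.read_camera("side");st=r.get_state();g.append(st["finger_gap"]);f.append(st["grip_force"])
def crop(im,x,y,w,h,f): return cv2.resize(im[y:y+h,x:x+w,::-1],None,fx=f,fy=f,interpolation=cv2.INTER_CUBIC)
cv2.imwrite("pics/c3.png",np.hstack([crop(t,320,150,80,110,5),crop(s,300,220,80,110,5)]))
print(st["position"],g,f,st["contact_force"],st["moment"])
E
```

```text
[ 0.54432081 -0.24545971  0.0951391 ] [0.31977777429525706, 0.3197210933653111, 0.3167500325922768] [7.002055272459984, 7.002552822232246, 7.002856358885765] [ 0.02652413 -0.00480909 -0.82359913] [-0.0004559   0.02252936  0.00832622]
```

View pics/c3.png

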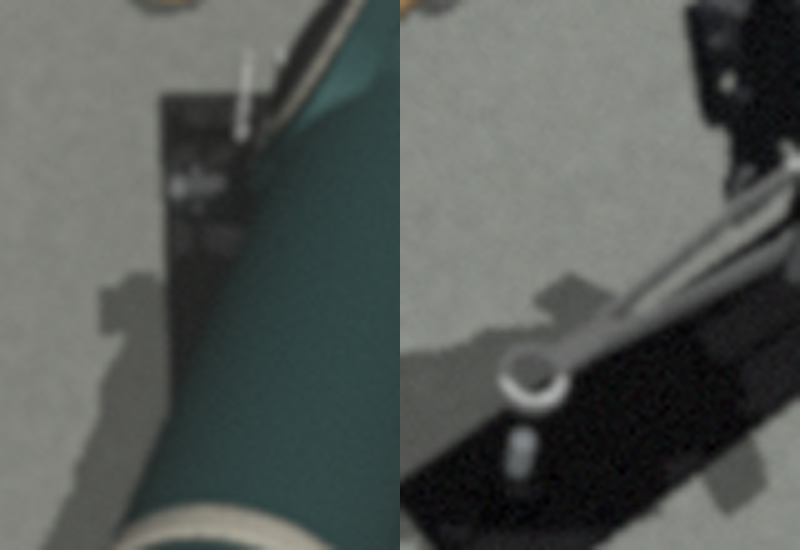

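The tweezers are off the post. The eye is clear above the post tip, with the post at about (323,309) and the eye at (327,296). Next I'll transport them.

Emit:
jog_arm --pt "0.1 0.5 0 0" --pt "0.3 1 0 0" --pt "0.5 1.5 0 0" --pt "0.5 2 0 0" --pt "0.5 2 0 0" --pt "0.5 2 0 0" --pt "0.5 2 0 0" --pt "0.5 2 0 0" --pt "0.5 2 0 0" --pt "0.5 2 0 0" --pt "0.5 2 0 0" --pt "0.5 2 0 0" --pt "0.5 2 0 0" --pt "0.5 2 0 0" --pt "0.5 2 0 0" --pt "0.5 2 0 0" --pt "0.5 2 0 0" --pt "0.5 2 0 0" --pt "0.5 2 0 0" --pt "0.3 1.5 0 0"

```text
time_s: 11.2
position: [0.4528, 0.1224, 0.0954]
orientation: [[-1.0, 0.003, -0.001], [0.003, 1.0, 0.001], [0.001, 0.001, -1.0]]
contact_force: [0.1, 0.1, 0.2]
finger_gap: 0.326
grip_force: 7.0
```

Emit:
jog_arm --pt "0 1 0 0" --pt "0 0.6 0 0" --pt "0 0.2 0 -0.01" --pt "0 0 0 -0.02" --pt "0 0 0 -0.03" --pt "0 0 0 -0.03" --pt "0 0 0 -0.03" --pt "0 0 0 -0.03" --pt "0 0 0 -0.03" --pt "0 0 0 -0.03" --pt "0 0 0 -0.03" --pt "0 0 0 -0.03" --pt "0 0 0 -0.03" --pt "0 0 0 -0.02" --pt "0 0 0 -0.01" --pt "0 0 0 0" --pt "0 0 0 0" --pt "0 0 0 0"

```text
time_s: 13.0
position: [0.4547, 0.138, 0.0953]
orientation: [[-0.948, -0.318, 0.0], [-0.318, 0.948, 0.0], [-0.0, -0.0, -1.0]]
contact_force: [-0.6, -0.0, 0.1]
finger_gap: 0.324
grip_force: 7.0
```

```bash
python3 - <<'E'
from h import *
t=avg("top");s=avg("side");np.savez("im1.npz",t=t,s=s)
st=r.get_state()
def crop(im,x,y,w,h,f): return cv2.resize(np.clip(im[y:y+h,x:x+w,::-1],0,255).astype(np.uint8),None,fx=f,fy=f,interpolation=cv2.INTER_CUBIC)
cv2.imwrite("pics/c4.png",np.hstack([crop(t,195,180,65,95,6),crop(s,215,150,65,95,6)]))
print(st["position"],st["orientation"].round(4),st["finger_gap"],st["grip_force"],st["contact_force"],st["time_s"])
E
```

```text
[0.45462984 0.13806734 0.09529263] [[-0.9479 -0.3185  0.    ]
 [-0.3185  0.9479  0.    ]
 [-0.      0.     -1.    ]] 0.32072299619595884 7.00424887239933 [-0.08285986  0.5462325  -1.0760725 ] 13.4
```

View pics/c4.png

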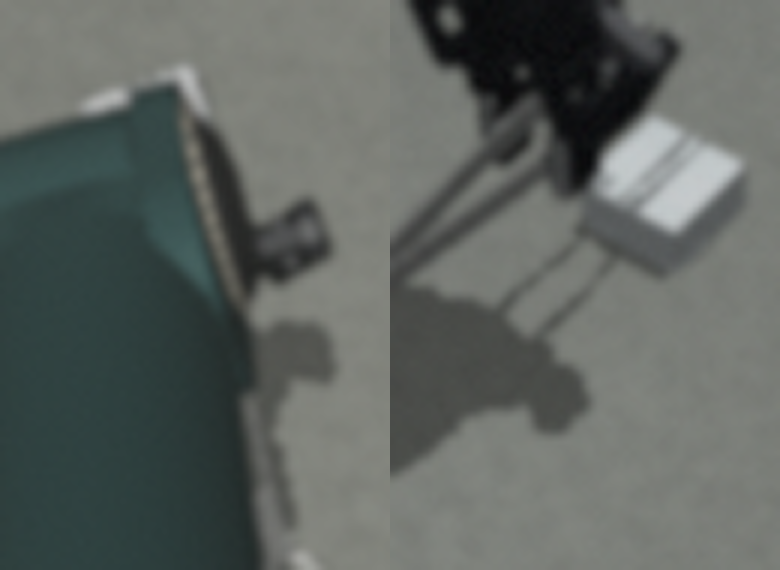

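The arm hides the tips in the top view, and the gripper hides them in the side view. The gauge lines and both tweezers arms are otherwise where expected. I'll lower and then squeeze.

Emit:
jog_arm --pt "0 0 0.4 0" --pt "0 0 0.8 0" --pt "0 0 1 0" --pt "0 0 1 0" --pt "0 0 1 0" --pt "0 0 1 0" --pt "0 0 0.8 0" --pt "0 0 0.5 0" --pt "0 0 0.2 0" --pt "0 0 0 0" --pt "0 0 0 0" --pt "0 0 0 0"

```text
time_s: 14.6
position: [0.455, 0.1382, 0.0287]
orientation: [[-0.948, -0.319, 0.001], [-0.319, 0.948, 0.0], [-0.001, 0.0, -1.0]]
contact_force: [-0.3, 0.2, -0.6]
finger_gap: 0.32
grip_force: 7.0
```

Emit:
jog_arm --pt "0 0 0 0" --pt "0 0 0 0" --pt "0 0 0 0" --pt "0 0 0 0" --pt "0 0 0 0" --pt "0 0 0 0" --claw -0.41

```text
time_s: 15.2
position: [0.4546, 0.1381, 0.0283]
orientation: [[-0.948, -0.319, 0.0], [-0.319, 0.948, 0.0], [-0.0, 0.0, -1.0]]
contact_force: [0.3, -0.3, -0.4]
finger_gap: 0.296
grip_force: 8.2
```

```bash
python3 - <<'E'
from h import *
g=[]
tt=[];ss=[]
for i in range(5):
    tt.append(r.read_camera("top").astype(float));g.append(r.get_state()["finger_gap"]);ss.append(r.read_camera("side").astype(float));g.append(r.get_state()["finger_gap"])
t=np.mean(tt,0);s=np.mean(ss,0);np.savez("im2.npz",t=t,s=s)
st=r.get_state()
def crop(im,x,y,w,h,f): return cv2.resize(np.clip(im[y:y+h,x:x+w,::-1],0,255).astype(np.uint8),None,fx=f,fy=f,interpolation=cv2.INTER_CUBIC)
cv2.imwrite("pics/c5.png",np.hstack([crop(t,195,180,65,95,6),crop(s,215,155,65,95,6)]))
print(st["position"],np.mean(g)*85,np.std(g)*85,st["grip_force"],st["contact_force"],st["time_s"])
E
```

```text
[0.45464165 0.13804405 0.02829184] 25.24052409669772 0.1834706029328883 8.222006857395172 [-0.35837534  0.36047377 -0.58174352] 15.7
```

View pics/c5.png

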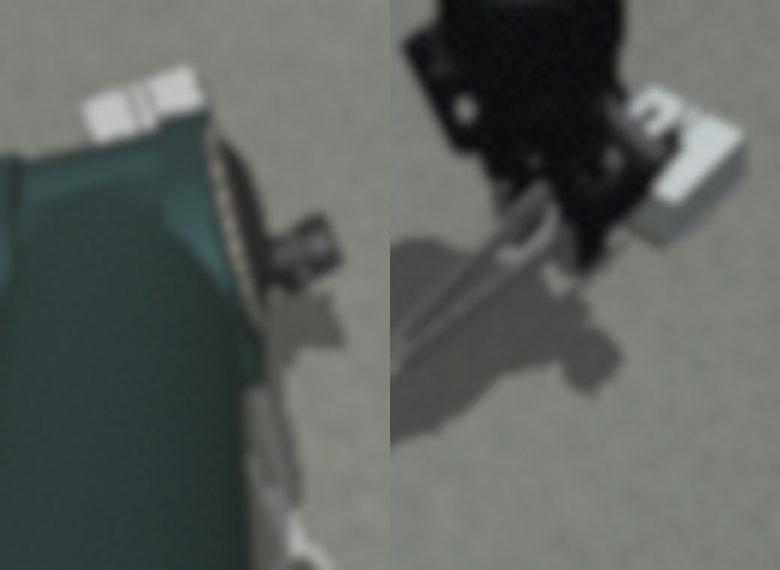

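The block is clear of the gripper. The tip region is dark against the block at about (258,175) in the side view. Now the final squeeze to 24 mm, then a check of level and heading from the eye.

Emit:
jog_arm --pt "0 0 0 0" --pt "0 0 0 0" --pt "0 0 0 0" --pt "0 0 0 0" --pt "0 0 0 0" --pt "0 0 0 0" --claw -0.435

```text
time_s: 16.3
position: [0.4547, 0.138, 0.0283]
orientation: [[-0.948, -0.319, 0.0], [-0.319, 0.948, 0.0], [-0.0, -0.0, -1.0]]
contact_force: [-0.6, 0.1, -0.7]
finger_gap: 0.284
grip_force: 8.9
```

```bash
python3 - <<'E'
from h import *
g=[];tt=[];ss=[]
for i in range(8):
    tt.append(r.read_camera("top").astype(float));g.append(r.get_state()["finger_gap"]);ss.append(r.read_camera("side").astype(float));g.append(r.get_state()["finger_gap"])
t=np.mean(tt,0);s=np.mean(ss,0);np.savez("im3.npz",t=t,s=s)
st=r.get_state();p=st["position"];R=st["orientation"];h=-R[:,0]
print(p,np.mean(g)*85,np.std(g)*85,st["grip_force"],st["time_s"])
gp=p+[0,0,.0205]
out=[]
def mark(n,im,P,w,hh,f):
    u=px(n,P).round().astype(int);x,y=u-[w//2,hh//2]
    x=max(x,0);y=max(y,0)
    c=cv2.resize(np.clip(im[y:y+hh,x:x+w,::-1],0,255).astype(np.uint8),None,fx=f,fy=f,interpolation=cv2.INTER_CUBIC)
    print(n,"predicted",px(n,P),"crop origin",x,y); out.append(c)
e=gp-h*.1357; ti=gp+h*.0793
mark("top",t,e,50,50,6);mark("side",s,e,50,50,6);mark("side",s,ti,40,50,6);mark("top",t,ti,40,50,6)
print("tips",ti,"eye",e)
cv2.imwrite("pics/c6.png",np.vstack([np.hstack(out[:2]),np.hstack([out[2],out[3],np.zeros((300,120,3),np.uint8)])]))
E
```

```text
[0.45465    0.13805596 0.02830071] 24.21395257874067 0.14417156749632212 8.895583748817444 17.1
top predicted [245.42695188 275.81104313] crop origin 220 251
side predicted [205.2476288  222.71815905] crop origin 180 198
side predicted [259.84241436 172.70088533] crop origin 240 148
top predicted [219.68113833 202.00745251] crop origin 200 177
tips [0.5298203  0.16331295 0.04880669] eye [0.32601683 0.09483562 0.04879047]
```

View pics/c6.png

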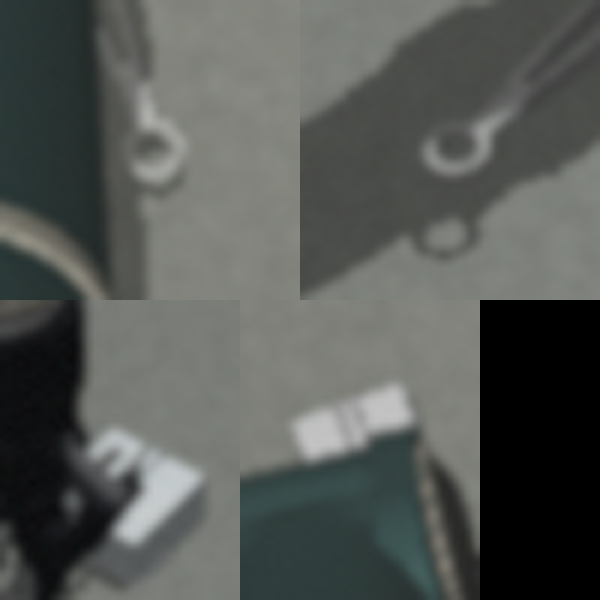

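```bash
python3 - <<'E'
from h import *
F=8
def hole(n,im,x,y,w,h):
    g=cv2.resize(im[y:y+h,x:x+w].mean(2).astype(np.float32),None,fx=F,fy=F,interpolation=cv2.INTER_CUBIC)
    res=[]
    for th in np.linspace(90,170,9):
        m=(g>th).astype(np.uint8); cs,hi=cv2.findContours(m,cv2.RETR_CCOMP,cv2.CHAIN_APPROX_NONE)
        for c,k in zip(cs,hi[0] if hi is not None else []):
            a=cv2.contourArea(c)/F/F
            if k[3]>=0 and 6<a<60:
                M=cv2.moments(c); res.append((th,a,(M["m10"]/M["m00"]+.5)/F-.5+x,(M["m01"]/M["m00"]+.5)/F-.5+y))
    return res
z=np.load("im3.npz");z0=np.load("im0.npz")
b=np.array([.0012,.0014,0])
for nm,t,s,T,S in(("now",z["t"],z["s"],(238,267,18,18),(197,214,20,17)),):
    ht=hole("top",t,*T);hs=hole("side",s,*S)
    print(np.round(ht,2));print(np.round(hs,2))
    if ht and hs:
        ut=np.median(ht,0)[2:];us=np.median(hs,0)[2:]
        for zz in(.047,.05): print(zz,onz("top",ut,zz)-b,onz("side",us,zz)+b)
# line heading from marks in top and side (im0): darkest ridge along strips
for n,im,th in(("top",z0["t"],0),("side",z0["s"],0)):
    c=np.array([.531,.1642]) if n=="top" else np.array([.5286,.1614])
    best=[]
    for a in np.radians(np.arange(14,24,.5)):
        d=np.array([np.cos(a),np.sin(a)]);q=np.array([-d[1],d[0]])
        prof=[]
        for o in np.arange(-.009,.0091,.0005):
            pts=np.array([px(n,[*(c+d*k+q*o),.03]) for k in np.linspace(-.022,.022,23)],np.float32)
            prof.append(cv2.remap(im.mean(2).astype(np.float32),pts[None,:,0],pts[None,:,1],cv2.INTER_CUBIC).mean())
        prof=np.array(prof);best.append((prof.std(),np.degrees(a),(np.arange(-9,9.1,.5)*(prof.max()-prof)**2).sum()/((prof.max()-prof)**2).sum()))
    print(n,np.round(sorted(best)[-4:],2))
E
```

```text
[[100.    12.84 243.83 274.68]]
[]
top [[ 7.08 18.   -0.1 ]
 [ 7.1  19.5  -0.08]
 [ 7.11 18.5  -0.1 ]
 [ 7.12 19.   -0.09]]
side [[10.01 22.    0.66]
 [10.05 22.5   0.66]
 [10.08 23.    0.66]
 [10.1  23.5   0.65]]
```

```bash
python3 - <<'E'
from h import *
F=8;z=np.load("im3.npz")
for n,im,(x,y,w,h) in(("top",z["t"],(236,268,20,18)),("side",z["s"],(196,213,20,18))):
    g=cv2.resize(im[y:y+h,x:x+w].mean(2).astype(np.float32),None,fx=F,fy=F,interpolation=cv2.INTER_CUBIC)
    for th in(125,135,145):
        yy,xx=np.nonzero(g>th)
        if len(xx)<50: continue
        u=(xx+.5)/F-.5+x; v=(yy+.5)/F-.5+y
        b=np.array([.0012,.0014,0])*(1 if n=="top" else -1)
        P=np.array([onz(n,p,.0525)-b for p in zip(u,v)])[:,:2]*1000
        hd=np.radians(18.6);A=P@np.array([[np.cos(hd),-np.sin(hd)],[np.sin(hd),np.cos(hd)]])  # along, lateral
        E=np.array([.32602,.09484])*1000@np.array([[np.cos(hd),-np.sin(hd)],[np.sin(hd),np.cos(hd)]])
        A=A-E; ring=A[A[:,0]<8]
        print(n,th,"rear edge",np.percentile(A[:,0],1).round(1),"lateral",np.percentile(ring[:,1],[1,99]).round(1))
E
```

```text
top 125 rear edge -32.5 lateral [-31.    9.3]
top 135 rear edge -13.9 lateral [-16.9   8.7]
top 145 rear edge -13.1 lateral [-15.3   7.7]
side 125 rear edge -10.3 lateral [-12.7   7.4]
side 135 rear edge -9.3 lateral [-11.4   4.6]Traceback (most recent call last):
  File "<stdin>", line 14, in <module>
    return _quantile_unchecked(
        a, q, axis, out, overwrite_input, method, keepdims, weights)
    return _ureduce(a,
                    func=_quantile_ureduce_func,
    ...<5 lines>...
                    overwrite_input=overwrite_input,
                    method=method)
    r = func(a, **kwargs)
    result = _quantile(arr,
                       quantiles=q,
    ...<2 lines>...
                       out=out,
                       weights=wgt)
    slices_having_nans = np.isnan(arr[-1, ...])
                                  ~~~^^^^^^^^^
IndexError: index -1 is out of bounds for axis 0 with size 0
```

The eye agrees with the prediction to within 1–3 mm in both views, so the tweezers are level with no slip along their length. One last close view of the tips, beside the same view with predicted tip points drawn in.

```bash
python3 - <<'E'
from h import *
z=np.load("im3.npz");s=z["s"];x,y,w,h,f=246,158,33,36,12
g=np.clip((s[y:y+h,x:x+w,::-1])*1.3,0,255).astype(np.uint8)
c=cv2.resize(g,None,fx=f,fy=f,interpolation=cv2.INTER_CUBIC);d=c.copy()
a=np.radians(18.57);H=np.array([np.cos(a),np.sin(a),0]);L=np.array([-H[1],H[0],0])
T=np.array([.5298,.1633,.0488])-[.0012,.0014,0]
M=np.array([.5298,.1628,.03])-[.0012,.0014,0]
def q(P): return tuple(((px("side",P)-[x,y]+.5)*f).astype(int))
for k in(-1,1):
    cv2.line(d,q(T+k*.0045*L+[0,0,.004]),q(T+k*.0045*L-.03*H+[0,0,.004]),(0,0,255),1)
    cv2.circle(d,q(T+k*.0045*L+[0,0,.004]),4,(0,0,255),1)
    cv2.line(d,q(M+k*.004*L+.026*H),q(M+k*.004*L-.026*H),(0,200,0),1)
cv2.imwrite("pics/c7.png",np.hstack([c,d]))
E
```

```text
(no output)
```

View pics/c7.png

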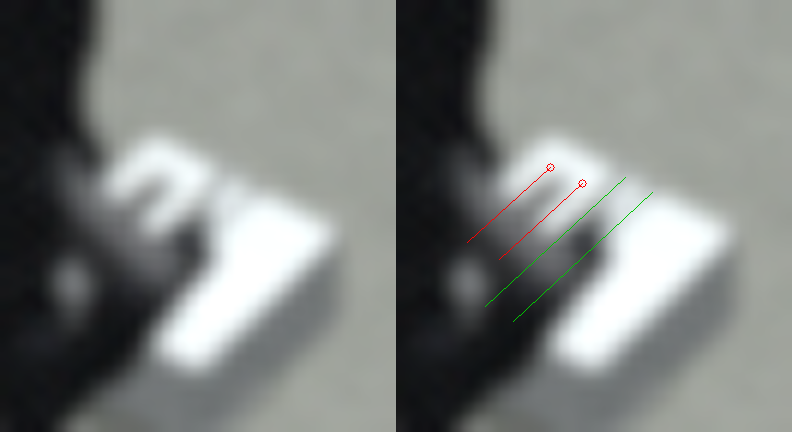

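```bash
python3 - <<'E'
from h import *
z=np.load("im3.npz")["s"].mean(2);z0=np.load("im0.npz")["s"].mean(2)
np.set_printoptions(linewidth=200)
print("cols 250..272");
for v in range(167,184): print(v,z[v,250:273].astype(int))
print("before")
for v in range(167,184): print(v,z0[v,250:273].astype(int))
E
```

```text
cols 250..272
167 [ 13  20  45  86 113 121 120 120 122 121 121 121 121 121 123 124 125 124 123 121 121 121 122]
168 [ 16  16  37  74 104 118 119 122 127 127 124 122 122 122 123 123 123 123 122 122 122 121 121]
169 [ 19  23  29  57  91 113 123 134 149 152 142 132 125 123 122 123 123 123 123 123 123 123 122]
170 [ 27  37  36  43  77 110 135 158 176 180 170 156 141 131 126 124 124 122 122 123 122 123 124]
171 [ 34  45  47  46  76 120 155 176 185 186 188 182 169 151 134 128 126 125 123 121 121 122 123]
172 [ 35  52  61  66  98 144 171 176 168 168 181 191 186 165 145 141 135 127 124 122 120 120 121]
173 [ 34  53  72  83 114 150 163 151 135 143 170 186 178 159 157 163 152 138 135 129 123 121 122]
174 [ 30  48  69  84 105 128 133 118 119 147 171 173 157 153 168 174 167 165 162 151 137 129 124]
175 [ 21  38  59  76  89  99 100 108 138 164 166 148 130 145 169 174 181 188 188 179 166 151 139]
176 [ 18  30  46  63  76  84  89 110 145 157 135 106  99 131 164 181 192 197 198 196 190 179 165]
177 [ 19  27  36  48  63  75  84 100 121 119  90  65  77 126 170 191 197 199 199 200 199 194 181]
178 [ 20
[... 1552 characters left out ...]
1 175 166 152]
177 [162 178 185 185 186 186 185 180 168 152 145 148 149 153 167 178 182 184 184 184 183 180 167]
178 [177 182 184 185 185 184 179 167 153 150 154 151 152 165 179 183 185 185 185 185 183 177 158]
179 [183 182 184 183 184 180 167 151 149 154 152 152 166 178 185 185 184 184 185 184 177 159 129]
180 [181 182 183 182 178 169 158 153 149 147 152 166 179 186 186 186 186 185 183 177 158 128  99]
181 [169 178 180 177 168 160 161 156 143 146 165 179 184 186 186 187 186 185 178 159 127  99  86]
182 [139 156 162 158 156 160 158 144 144 162 178 184 185 186 186 185 184 177 158 128 100  87  83]
183 [102 118 130 138 150 157 147 144 162 177 184 185 186 186 186 184 177 156 127  99  86  83  83]
```

The tips stand over the block at about (258.7,172.5) and (262.2,175) px, within about 1–2 mm of prediction. Both checks suggest they sit about 1 mm to the right, so I'll trim 1 mm left and close to 24.0 mm, then hold.

Emit:
jog_arm --pt "0 0.05 0 0" --pt "0 0.05 0 0" --pt "0 0 0 0" --pt "0 0 0 0" --pt "0 0 0 0" --pt "0 0 0 0" --pt "0 0 0 0" --pt "0 0 0 0" --pt "0 0 0 0" --pt "0 0 0 0" --claw -0.44

```text
time_s: 18.1
position: [0.4543, 0.139, 0.0283]
orientation: [[-0.948, -0.318, 0.0], [-0.318, 0.948, 0.0], [-0.0, -0.0, -1.0]]
contact_force: [-0.2, -0.1, -0.5]
finger_gap: 0.285
grip_force: 9.0
```

Emit:
jog_arm --pt "0 0 0 0" --pt "0 0 0 0" --pt "0 0 0 0" --pt "0 0 0 0" --pt "0 0 0 0" --pt "0 0 0 0" --pt "0 0 0 0" --pt "0 0 0 0" --pt "0 0 0 0" --pt "0 0 0 0" --pt "0 0 0 0" --pt "0 0 0 0" --pt "0 0 0 0" --pt "0 0 0 0" --pt "0 0 0 0" --pt "0 0 0 0" --pt "0 0 0 0" --pt "0 0 0 0" --pt "0 0 0 0" --pt "0 0 0 0"

```text
time_s: 20.1
position: [0.4543, 0.139, 0.0283]
orientation: [[-0.948, -0.319, 0.0], [-0.319, 0.948, 0.0], [-0.0, -0.0, -1.0]]
contact_force: [-0.9, 0.3, -1.3]
finger_gap: 0.283
grip_force: 9.0
```

Emit:
jog_arm --pt "0 0 0 0" --pt "0 0 0 0" --pt "0 0 0 0" --pt "0 0 0 0" --pt "0 0 0 0" --pt "0 0 0 0" --pt "0 0 0 0" --pt "0 0 0 0" --pt "0 0 0 0" --pt "0 0 0 0" --pt "0 0 0 0" --pt "0 0 0 0" --pt "0 0 0 0" --pt "0 0 0 0" --pt "0 0 0 0" --pt "0 0 0 0" --pt "0 0 0 0" --pt "0 0 0 0" --pt "0 0 0 0" --pt "0 0 0 0"

```text
time_s: 22.1
position: [0.4544, 0.139, 0.0283]
orientation: [[-0.948, -0.318, 0.0], [-0.318, 0.948, 0.0], [-0.0, -0.0, -1.0]]
contact_force: [0.7, -0.3, -1.3]
finger_gap: 0.283
grip_force: 9.0
```

```bash
python3 - <<'E'
from h import *
g=[]
for i in range(12): r.read_camera("side"); g.append(r.get_state()["finger_gap"])
st=r.get_state();print(np.mean(g)*85,np.std(g)*85,st["position"],st["contact_force"],st["grip_force"],st["time_s"])
E
```

```text
23.957611262519336 0.21806635970185603 [0.45434852 0.13897676 0.02828299] [-0.1676961   0.12304596  0.20070343] 9.021956026554108 22.7
```

The opening reads 23.96 mm, which is a tip gap of about 8 mm. It has held steady for over 4 s.

```bash
python3 -c "
from plant import r
print(r.hand_in())"
```

```text
the job is handed in; nothing more can be done
None
```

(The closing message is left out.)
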